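# Set the stand leg to its length and close the cam lever one-handed

### The arm

A 6-joint arm with a two-finger parallel gripper is mounted at the origin on the work surface. World frame = base frame: x ahead of the robot, y to its left, z up, the work surface at z = 0. Lengths are in m, angles in rad, forces in N, time in s.
With the tool pointing down it reaches from about 0.325 to 0.9 m from the base axis. Payload 6.1 kg.
Tool frame: the origin (TCP) lies midway between the tips of the shut fingers; the grasp point (between the pads) lies 19 mm behind it (env.grasp_offset is the distance from the TCP to the grasp point, in m); z points along the fingers, y is the line along which they close (so a half turn about z gives the same grasp; the last joint's range is limited). The gripper opens to 85 mm and grips with 20 to 120 N. Pads are 22 mm wide; open, the fingers measure 114 mm over their backs; the gripper's body (76 mm by 85 mm) begins 54 mm behind the grasp point. The pads swing forward as they close: fully open they stand 13 mm farther back than shut.
Start: joints at [1.147, 0.22, 1.526, -0, 1.395, -0.126], TCP at [0.183, 0.597, 0.231] pointing down, gripper open.
Joint ranges: [-2.98, 2.98], [-0.91, 2.08], [0.09, 2.57], [-1.24, 4.39], [0.2, 2.65], [-2.68, 2.68]. Speed limits (rad/s): [2.57, 2.57, 3.01, 3.14, 3.14, 3.14].

### API

Orientations are given as [roll, pitch, yaw] about the fixed x, y, z axes, in that order (R = Rz(yaw) Ry(pitch) Rx(roll)).
In Python, from bench import env gives the robot as it stands. The module is installed in compiled form; this text tells all that it offers.
- The arm moves only by the tool move_arm, never from a script. Its argument "deltas" is a list of rows, each a list of 5 numbers: the finger opening in mm, from 0 to 85.4, then the shift along the world's x, y, z in mm, then the turn about the world's z in rad. In form: [[jaw, tx, ty, tz, yaw], ...]. A call has 1 to 12 rows; each row is the pose to reach, as a shift and turn from the pose commanded when the call began; what a row does not reach only later rows make up. A row lasts 1/10 s, in which the tool goes at most 50 mm and 8.59 degrees, less where a joint would pass 70% of its speed; a pose out of reach is approached as far as the arm can. A call with a gripper value outside its range is refused whole. The fingers move at their own pace and stop on an object; the grip force is fixed at half the most. Time passes only in rows, so rows that repeat a pose let the fingers close. It gives the time, the measured TCP pose, the force, the opening and the grip force at its end, in the units of the state.
- env.sense(): the state, without advancing time (a new reading comes with each control period).
- env.grab_frame(name): name is "side" or "top"; returns a dict with "frame" (400x640x3 uint8, red, green, blue), "z_map" (400x640 float32, m along the optical axis (not along the pixel's ray), 0 where there is no reading), "fovy" (degrees; the focal length in pixels is half the picture's height over the tangent of half this angle, whatever the lens; pixels are square), "cx", "cy" (the principal point, pixels), "D" ([k1, k2, p1, p2, k3] as OpenCV has them; the pictures are not rectified), "T" (4x4, takes a point from camera to world coordinates). Camera axes: x right, y down, z forward; pixel columns grow to the right and rows downward; lengths in m; the calibration is good to about 2 mm. A picture is of the moment at which its call begins.
- env.sign_off(): hands the job in; it is judged then, once.
The state is a dict: "t": time; "joint_pos": joint angles; "dq": joint speeds; "joint_efforts": joint torques, N m; "ee_pos": TCP position; "orientation": TCP orientation; "contact_force": force on the tool from outside, world axes, zero at the start; "moment": the same for the moment, N m; "opening": finger opening in m; "finger_force": force on a finger pad.
Only numpy, scipy, OpenCV 4.12 (cv2) and the standard library are available. Lean on these libraries where they do the work, as an engineer would, in place of code of your own. Each camera call takes 0.05 s, during which the arm holds its last target. There are 200 camera calls.

### The job

Pull the sliding leg of the red motorcycle-stand tube out, by hooking the fingers behind its sideways foot bar, until the pin in the tube's slot is level with the rib of the setting clip; a spring pulls the leg back, so hold it there and, only then, swing the cam lever fully closed against the leg with the same hand by pinching leg and lever together. Finish while still holding: keep gripping the leg at its mark with the lever shut, leave the setting clip where it is, and do not knock the battery, tin or spanner.

Things in the scene. Friction and masses are not known exactly. Their poses are not given: they have to be found in the camera images.
- stand: fixed telescopic stand leg lying level on two steel blocks, axis 60 mm above the table. Origin: on the table under the collar's front face; +x: the way the leg slides out, +y: the lever's side, z up. Red square tube 40 x 40 mm, x -260 to -20 mm, slotted along its top (z 80 mm)
- collar_face (a point): centre of the front face of the aluminium collar at the tube's mouth, 60 mm above the stand's origin, on the leg's axis. Collar 30 mm long, 48 mm wide, z 37 to 83 mm; two small ears carrying the lever reach 12 mm in front of it (y 5 to 25 mm). In front of the collar, leg and lever have free space below down to the table
- leg: sliding aluminium square bar 16 x 16 mm (stand y -8 to 8 mm, z 52 to 68 mm) with a foot bar on its end. Origin: on the axis at the foot bar's inner face (towards the collar), 50 mm in front of the collar face when fully in; axes as the stand's. Slides out up to 75 mm; starts fully in. A spring pulls it in: 3 N fully in, 5.4 N at 48 mm out; it slides back when let go
- foot (a point): centre of the leg's steel foot bar, which with the leg forms an L: it points sideways, away from the lever; 24 mm thick along x, from y 8 to -70 mm (this point at y -31), 20 mm high (z 50 to 70 mm). Inner face flat, in the plane of the leg's origin; the rubber cap (y -64 to -76 mm) stands 2 mm proud of it. The closed lever passes beside the foot, on its free +y side
- index (a point): top of the index pin, a 6 mm steel pin fixed to the leg 200 mm behind the foot bar's inner face, standing 12 mm above the tube through its slot; it moves with the leg
- mark (a point): the length mark: top of the slot-side end of the 3 mm thick rib across the setting clip, 6 mm to the lever side (+y) of the pin's path, 10 mm above the tube; axes as the stand's. The leg is at its length when pin and mark have the same stand x. The clip sits stiffly (25 N); its place varies: 26 to 50 mm of leg travel from fully in
- lever (a joint): angle of the cam lever, rad: 0 = closed along the leg, growing as it swings out to stand +y; starts 0.28 to 0.37. Vertical hinge at stand x 4, y 13.5 mm. Steel bar 7 mm thick, z 51 to 69 mm, reaching 85.5 mm from the hinge; shut it lies at y 10 to 17 mm, so leg and lever together are 25 mm wide (y -8 to 17). Stays where left; about 2 N at the tip moves it
- lever_tip (a point): point on the lever's mid line, 82 mm from its hinge, at mid height, 60 mm above the table
- battery: black motorcycle battery, 87 x 150 x 105 mm, standing on the table; origin at the centre of its underside; bystander
- tin: open steel cup, 76 mm across, 90 mm high; origin at the centre of its underside; bystander
- spanner: steel spanner 180 mm long lying on the table; bystander

How it is judged:
By the outcome, as a careful person would: the job done as asked, in the order asked, and still so for the second after the job is handed in, while the arm keeps its last pose, push and grip.
It also fails if it takes over 32 s, if anything falls off the work surface, if the arm or the gripper's body presses on something with over 40 N, if the wrist force passes 120 N, or if a joint passes its speed limit or range.

## Working session

There is one attempt and no reset: what is moved stays moved. The work goes in short steps, Python scripts to look and compute and a tool call to move; the robot and the scene stay as the last step left them, time stands still between calls to the robot, and variables do not carry over. Pictures are saved under pics/ and viewed, at most 12 in all, crops included, and the job is handed in when it is done.

Besides the shell and the picture viewer there is one more tool, called as name([rows], argument=value, ...), one row to a line, values as JSON. move_arm: Moves the arm, as the interface text tells. Its arguments: {"type":"object","properties":{"deltas":{"type":"array","items":{"type":"array","items":{"type":"number"}}}},"required":["deltas"]}

```bash
mkdir -p pics; cat > h.py <<'E'
import numpy as np, cv2
from bench import env
def cam(n):
    f=env.grab_frame(n); h=f["frame"].shape[0]
    fl=h/2/np.tan(np.radians(f["fovy"])/2)
    f["K"]=np.array([[fl,0,f["cx"]],[0,fl,f["cy"]],[0,0,1]]); f["D"]=np.array(f["D"],float); return f
def rays(f,uv):
    p=cv2.undistortPoints(np.array(uv,float).reshape(-1,1,2),f["K"],f["D"]).reshape(-1,2)
    d=np.c_[p,np.ones(len(p))]@f["T"][:3,:3].T
    return f["T"][:3,3],d
def onz(f,uv,z):
    o,d=rays(f,uv); return o+d*((z-o[2])/d[:,2])[:,None]
def cloud(f):
    h,w=f["z_map"].shape; u,v=np.meshgrid(np.arange(w),np.arange(h))
    o,d=rays(f,np.c_[u.ravel(),v.ravel()]); P=o+d*f["z_map"].ravel()[:,None]
    return P.reshape(h,w,3)
def proj(f,P):
    Ti=np.linalg.inv(f["T"]); r,_=cv2.Rodrigues(Ti[:3,:3])
    return cv2.projectPoints(np.array(P,float).reshape(-1,3),r,Ti[:3,3],f["K"],f["D"])[0].reshape(-1,2)
def save(f,n,crop=None,s=1):
    im=f["frame"][:,:,::-1]
    if crop: im=im[crop[1]:crop[3],crop[0]:crop[2]]
    cv2.imwrite("pics/"+n,cv2.resize(im,None,fx=s,fy=s,interpolation=cv2.INTER_CUBIC))
E
python3 - <<'E'
from h import *
for n in("top","side"):
    f=cam(n); save(f,n+"0.png"); print(n,f["K"][0,0],f["T"].round(3).tolist(),f["D"])
print(env.sense())
E
```

```text
top 440.9250719753505 [[0.017, -0.986, 0.166, 0.297], [-1.0, -0.018, -0.004, 0.048], [0.007, -0.165, -0.986, 1.291], [0.0, 0.0, 0.0, 1.0]] [-0.05444612  0.          0.          0.          0.        ]
side 407.4230405025044 [[0.958, -0.184, 0.221, 0.233], [-0.287, -0.578, 0.764, -0.883], [-0.013, -0.795, -0.606, 0.821], [0.0, 0.0, 0.0, 1.0]] [0.00341758 0.         0.         0.         0.        ]
{'t': 0.1, 'joint_pos': array([ 1.14691903e+00,  2.21137857e-01,  1.52748941e+00, -5.35747902e-06,
        1.39470401e+00, -1.26108099e-01]), 'dq': array([ 0.00141104,  0.00051143, -0.00297727, -0.00138543,  0.00039674,
       -0.00029093]), 'joint_efforts': array([ 1.46149941e-03, -4.98247361e+01, -3.90547013e+01, -1.92745301e-04,
        5.66865885e-03,  2.48912664e-05]), 'ee_pos': array([0.1831537 , 0.59699589, 0.23031832]), 'orientation': array([-3.13986717e+00, -2.13442630e-04,  2.84382422e+00]), 'contact_force': array([-0.17304797,  0.18214687,  0.02159146]), 'moment': array([0.01159936, 0.00658113, 0.00083604]), 'finger_force': 0.0, 'opening': 0.08502619519976957}
```

View pics/top0.png

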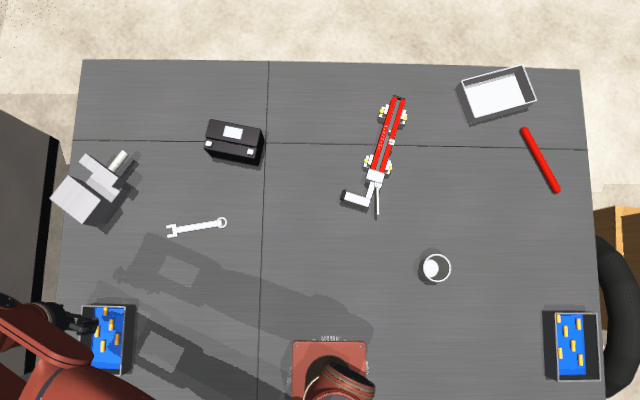

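View pics/side0.png

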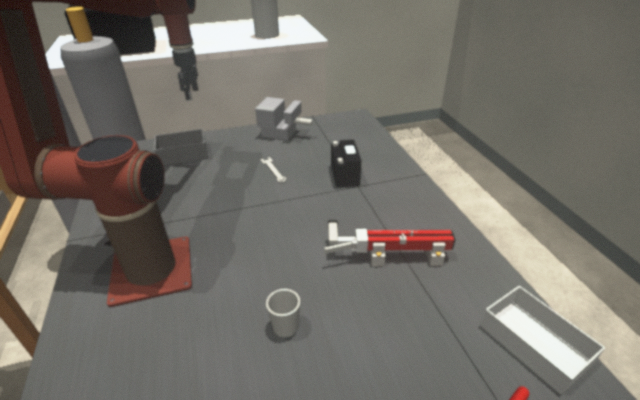

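```bash
python3 - <<'E'
from h import *
f=cam("top"); save(f,"t1.png",(335,90,415,220),4.5)
g=cam("side"); save(g,"s1.png",(315,205,465,275),5)
im=f["frame"].astype(int)
red=((im[:,:,0]>130)&(im[:,:,1]<70)&(im[:,:,2]<70)).astype(np.uint8)
red[:,:350]=0; red[:,420:]=0; red[:80]=0; red[220:]=0
v,u=np.nonzero(red); P=onz(f,np.c_[u,v],.08)
r=cv2.minAreaRect(P[:,:2].astype(np.float32)*1000); print(r,cv2.boxPoints(r))
C=cloud(f)
for uv in [(385,150),(375,178),(355,197),(376,205),(366,197)]: print(uv,C[uv[1],uv[0]].round(4))
E
```

```text
((689.2904052734375, -157.90016174316406), (41.0352668762207, 227.2357635498047), 73.1327896118164) [[ 574.60706 -144.56837]
 [ 792.06714 -210.50188]
 [ 803.97375 -171.23195]
 [ 586.5137  -105.29845]]
(385, 150) [ 0.6404 -0.1498  0.0764]
(375, 178) [ 0.5575 -0.1202  0.0795]
(355, 197) [ 0.5047 -0.0653  0.0653]
(376, 205) [ 0.4833 -0.1249  0.0628]
(366, 197) [ 0.5053 -0.0964  0.0651]
```

View pics/t1.png

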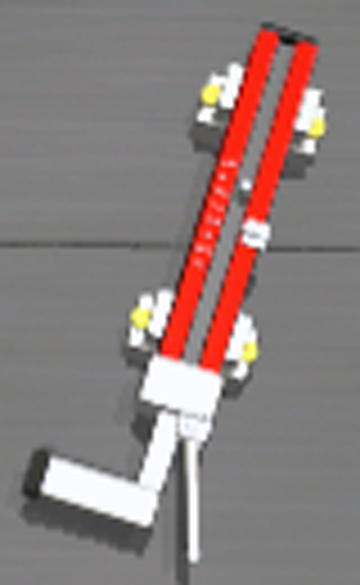

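View pics/s1.png

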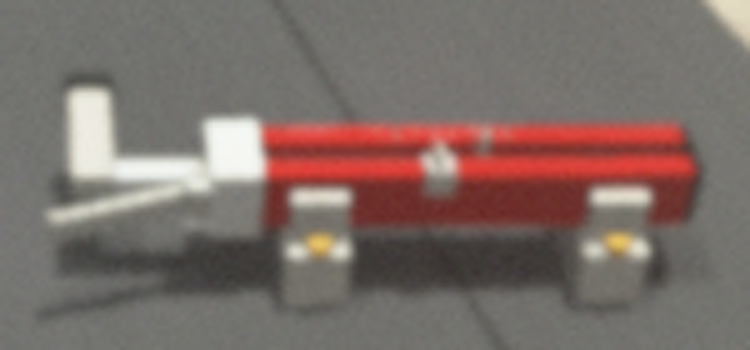

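```bash
cat >> h.py <<'E'
PSI=np.arctan2(.2902,-.9570); EX=np.array([np.cos(PSI),np.sin(PSI)]); EY=np.array([-EX[1],EX[0]])
O=np.array([.5519,-.1162])
def W(x,y,z): return np.r_[O+EX*x/1e3+EY*y/1e3,z/1e3]
def S(P): d=np.asarray(P)[...,:2]-O; return np.c_[d@EX,d@EY]*1e3
def rect(f,z,x0,x1,y0,y1,s):  # image resampled on plane z in stand coords, s px/mm
    xs=np.arange(x0,x1,1/s); ys=np.arange(y0,y1,1/s); X,Y=np.meshgrid(xs,ys)
    P=np.stack([O[0]+(EX[0]*X+EY[0]*Y)/1e3,O[1]+(EX[1]*X+EY[1]*Y)/1e3,np.full(X.shape,z/1e3)],-1)
    m=proj(f,P).reshape(*X.shape,2).astype(np.float32)
    return cv2.remap(f["frame"],m,None,cv2.INTER_CUBIC)
E
python3 - <<'E'
from h import *
print(PSI)
out=[]
for n in("top","side"):
    fs=[cam(n) for _ in range(4)]; f=fs[0]; f["frame"]=np.mean([a["frame"] for a in fs],0).astype(np.uint8)
    r1=rect(f,90,-200,-60,-30,30,4); out.append(r1)
    r2=rect(f,69,-40,110,-80,60,4); cv2.imwrite("pics/r_%s.png"%n,r2[:,:,::-1])
    m=(r1.astype(int)[:,:,1]).reshape(60,4,140,4).mean((1,3))
    print(n); 
    for y in(22,24,26,28,30,32,34,36,38,40,42,44,46): print(y-30,m[y,35:110].astype(int).tolist()) 
cv2.imwrite("pics/r1.png",np.vstack(out)[:,:,::-1])
f=cam("top");C=cloud(f); 
im=f["frame"].astype(int)
# tin position, foot
t=C[245:290,415:455].reshape(-1,3); t=t[t[:,2]>.08]; print("tin",t.mean(0),S(t.mean(0)))
E
```

```text
2.847166689820733
top
-8 [52, 51, 54, 60, 71, 81, 83, 77, 68, 61, 56, 53, 49, 47, 47, 48, 49, 52, 54, 54, 54, 52, 50, 54, 67, 82, 93, 91, 75, 56, 44, 40, 44, 51, 61, 73, 83, 81, 66, 51, 42, 44, 54, 69, 90, 109, 108, 88, 61, 47, 45, 46, 39, 32, 30, 35, 43, 52, 57, 55, 53, 54, 59, 69, 86, 102, 108, 101, 81, 58, 40, 33, 33, 35, 36]
-6 [101, 97, 88, 80, 83, 92, 102, 111, 114, 112, 108, 103, 95, 90, 86, 82, 81, 83, 85, 88, 91, 90, 88, 89, 92, 98, 106, 107, 102, 98, 96, 94, 91, 82, 73, 75, 85, 96, 105, 107, 103, 96, 88, 78, 77, 87, 100, 111, 116, 114, 111, 105, 94, 85, 81, 81, 85, 96, 107, 114, 115, 109, 98, 96, 100, 108, 115, 115, 107, 101, 97, 95, 93, 86, 78]
-4 [143, 143, 138, 132, 128, 127, 130, 135, 139, 142, 144, 143, 140, 137, 133, 129, 126, 126, 126, 124, 120, 117, 114, 110, 106, 106, 110, 115, 123, 132, 140, 145, 145, 140, 133, 128, 127, 131, 138, 143, 145, 147, 145, 140, 135, 132, 133, 138, 143, 146, 148, 149, 146, 142, 136, 132, 130, 133, 139, 147, 152, 150, 145, 141, 138, 136, 136, 134, 134, 138, 142, 147, 149, 145, 138]
-2 [137, 138, 139, 140, 140, 139, 137, 135, 134, 136, 137
[... 6968 characters left out ...]
2, 52, 53, 53, 52, 52, 52, 52, 52, 52, 52, 54, 59, 64, 73, 81, 89, 95, 98, 97, 94, 88, 79, 73, 66, 59, 55, 52, 50, 51, 54, 56, 62, 71, 79, 94, 109, 124, 142, 156, 165, 169, 166, 157, 146, 135, 121, 112, 104, 95, 88, 81, 73, 67, 60, 57, 55, 53, 53, 54, 54, 54, 55, 55, 54, 54, 53, 53, 52, 52, 52, 52, 52, 53]
16 [53, 52, 52, 53, 54, 54, 54, 54, 53, 52, 52, 53, 55, 59, 64, 71, 78, 85, 91, 95, 96, 94, 89, 81, 74, 68, 61, 58, 56, 55, 54, 58, 63, 71, 84, 96, 110, 127, 140, 153, 167, 174, 176, 172, 164, 156, 148, 139, 133, 129, 121, 116, 106, 94, 84, 73, 65, 61, 57, 56, 56, 56, 56, 56, 57, 58, 58, 58, 57, 57, 56, 56, 56, 57, 57]
tin [ 0.31005449 -0.27300061  0.1430592 ] [[185.93656828 220.23458859]]
```

View pics/r1.png

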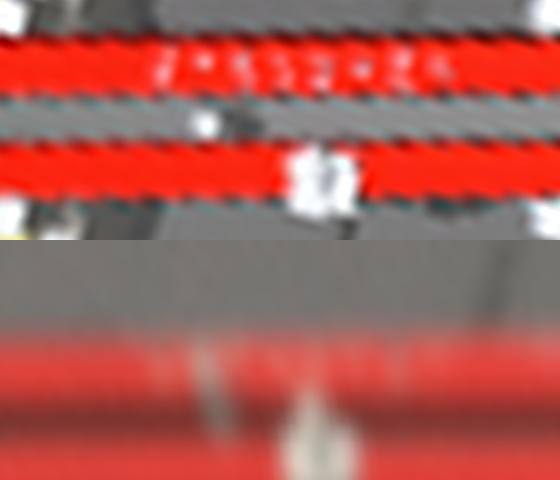

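View pics/r_top.png

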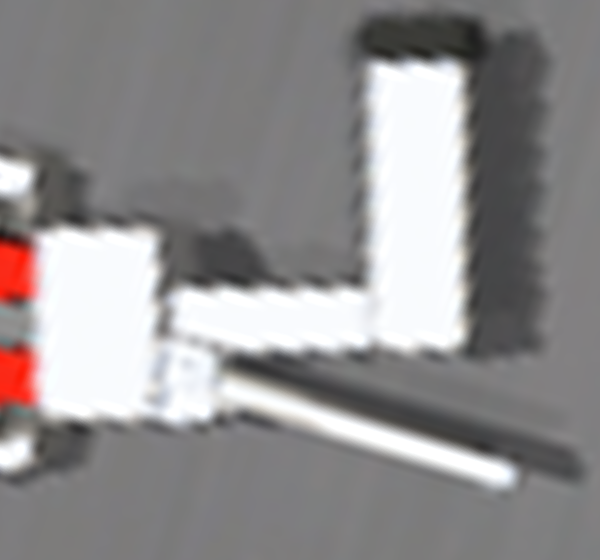

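move_arm([
  [85, 15, -35, 0, 0],
  [85, 35, -78, 0, 0],
  [85, 55, -122, 0, 0],
  [85, 75, -167, 0, 0],
  [85, 95, -211, 0, 0],
  [85, 115, -256, 0, 0],
  [85, 135, -300, 0, 0],
  [85, 155, -344, 0, 0],
  [85, 175, -389, 0, 0],
  [85, 195, -433, 0, 0],
  [85, 215, -478, 0, 0],
  [85, 235, -522, 0, 0],
])

```text
t: 1.85
ee_pos: [0.419, 0.0735, 0.2318]
orientation: [3.141, 0.002, 2.844]
contact_force: [1.0, 0.3, 0.9]
opening: 0.0848
finger_force: 0.0
```

move_arm([
  [85, 19, -42, 0, 0],
  [85, 37, -83, 0, 0],
  [85, 55, -123, 0, 0],
  [85, 72, -160, 0, 0],
  [85, 85, -190, 0, 0],
  [85, 92, -206, 0, 0],
  [85, 95, -211, 0, 0],
  [85, 95, -211, 0, 0],
  [85, 95, -211, 0, 0],
])

```text
t: 2.75
ee_pos: [0.5131, -0.1342, 0.2313]
orientation: [3.141, -0.001, 2.845]
contact_force: [0.2, 0.0, 0.8]
opening: 0.0848
finger_force: 0.0
```

move_arm([
  [85, 0, 0, -40, 0],
  [85, 0, 0, -80, 0],
  [85, 0, 0, -115, 0],
  [85, 0, 0, -140, 0],
  [85, 0, 0, -155, 0],
  [85, 0, 0, -165, 0],
  [85, 0, 0, -175, 0],
  [85, 0, 0, -185, 0],
  [85, 0, 0, -193, 0],
  [85, 0, 0, -197, 0],
  [85, 0, 0, -197, 0],
])

```text
t: 3.85
ee_pos: [0.5131, -0.1355, 0.0338]
orientation: [3.141, -0.001, 2.844]
contact_force: [-0.3, -0.6, 0.1]
opening: 0.0851
finger_force: 0.0
```

```bash
sed -i 's/^O=.*/O=np.array([.55075,-.11585])/' h.py; python3 - <<'E'
from h import *
f=cam("side"); save(f,"s2.png",(290,165,470,290),4.4)
print(S(env.sense()["ee_pos"]),env.sense()["contact_force"])
E
```

```text
[[30.00061542 29.73536488]] [-0.24116373 -0.36224475  0.0109212 ]
```

View pics/s2.png

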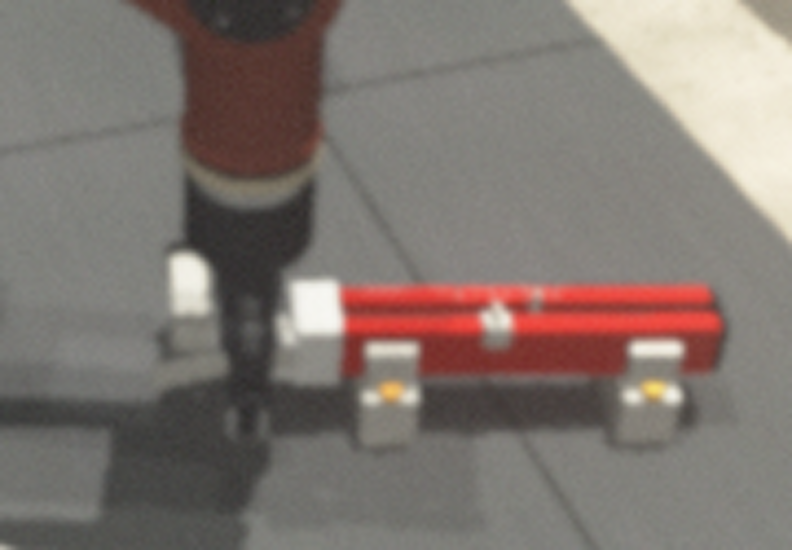

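move_arm([
  [85, -4, 1.2, 0, 0],
  [85, -8, 2.4, 0, 0],
  [85, -11, 3.3, 0, 0],
  [85, -14, 4.2, 0, 0],
  [85, -17, 5.2, 0, 0],
  [85, -20, 6.1, 0, 0],
  [85, -23, 7, 0, 0],
  [85, -26, 7.9, 0, 0],
  [85, -28.7, 8.7, 0, 0],
  [85, -28.7, 8.7, 0, 0],
])

```text
t: 4.9
ee_pos: [0.4846, -0.1268, 0.0346]
orientation: [-3.142, 0.0, 2.844]
contact_force: [2.7, -0.5, 2.8]
opening: 0.0849
finger_force: 1.7
```

```bash
cat > m.py <<'E'
from h import *
from scipy.ndimage import gaussian_filter1d as G
def pm(f,n):
    a={}
    for nm,z,y0,y1,x0,x1 in(("pin",91,-1.5,2,-155,-95),("rib",90,5,7.5,-135,-110)):
        r=rect(f,z,x0,x1,y0,y1,4).astype(float); g=r[:,:,1].mean(0); g=np.clip(g-np.median(g)-10,0,None)
        k=g.argmax(); w=slice(max(k-16,0),k+17); xs=x0+np.arange(len(g))/4
        a[nm]=(round(xs[k],2),round((xs[w]*g[w]).sum()/g[w].sum(),2),int(g[k]))
    print(n,a)
s=env.sense(); print(s["t"],S(s["ee_pos"]),s["ee_pos"][2],"F",S(np.r_[s["contact_force"][:2]/1e3+O]).round(2),s["contact_force"][2],s["opening"],s["finger_force"])
for n in("top","side"):
    fs=[cam(n) for _ in range(2)]; f=fs[0]; f["frame"]=np.mean([a["frame"] for a in fs],0).astype(np.uint8)
    pm(f,n)
    import sys
    if len(sys.argv)>1: cv2.imwrite("pics/%s_%s.png"%(sys.argv[1],n),cv2.resize(rect(f,90,-170,-70,-20,25,4),None,fx=1.5,fy=1.5)[:,:,::-1])
if len(sys.argv)>1: 
    N=sys.argv[1]; cv2.imwrite("pics/%s.png"%N,np.vstack([cv2.imread("pics/%s_%s.png"%(N,n)) for n in("top","side")]))
E
python3 m.py p1
```

```text
4.9 [[60.11619839 29.68583978]] 0.03463462677939963 F [[-2.76 -0.31]] 2.812810955500553 0.08488121450444826 1.711582951247692
top {'pin': (np.float64(-127.75), np.float64(-128.48), 96), 'rib': (np.float64(-122.75), np.float64(-123.2), 75)}
side {'pin': (np.float64(-129.75), np.float64(-129.66), 51), 'rib': (np.float64(-127.25), np.float64(-127.05), 40)}
```

View pics/p1.png

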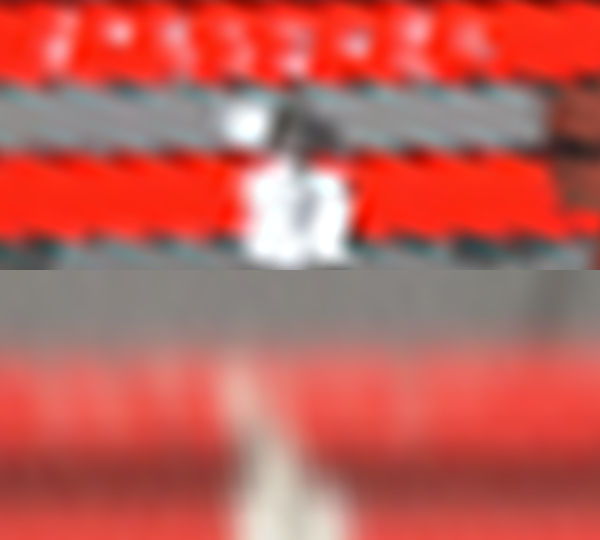

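move_arm([
  [85, -2, 0.6, 0, 0],
  [85, -3.5, 1.1, 0, 0],
  [85, -4.8, 1.5, 0, 0],
  [85, -4.8, 1.5, 0, 0],
  [85, -4.8, 1.5, 0, 0],
])

```text
t: 5.6
ee_pos: [0.4798, -0.1253, 0.0343]
orientation: [3.142, -0.0, 2.844]
contact_force: [3.0, -0.5, 2.6]
opening: 0.0851
finger_force: 2.0
```

```bash
python3 m.py p2
```

```text
5.6 [[65.15996555 29.59524851]] 0.03434515497766927 F [[-2.98 -0.39]] 2.5900443234994492 0.08507652620418178 2.009967863559723
top {'pin': (np.float64(-123.25), np.float64(-123.59), 96), 'rib': (np.float64(-123.25), np.float64(-123.29), 70)}
side {'pin': (np.float64(-124.75), np.float64(-124.66), 52), 'rib': (np.float64(-124.25), np.float64(-124.12), 66)}
```

View pics/p2.png

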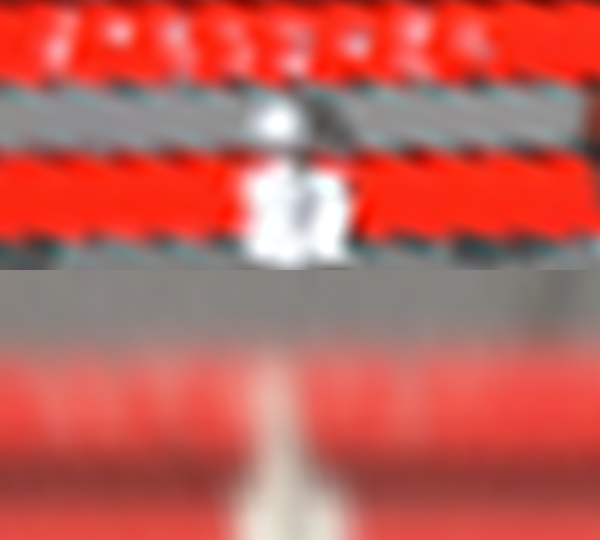

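move_arm([
  [79, 0.8, 4, 0, 0],
  [73, 1.6, 6.5, 0, 0],
  [67, 2.4, 9.1, 0, 0],
  [61, 3.2, 11.6, 0, 0],
  [55, 3.7, 13.5, 0, 0],
  [50, 4, 14.5, 0, 0],
  [50, 4, 14.5, 0, 0],
  [50, 4, 14.5, 0, 0],
])

```text
t: 6.6
ee_pos: [0.4839, -0.1107, 0.0343]
orientation: [3.141, -0.0, 2.844]
contact_force: [4.7, -0.7, 3.0]
opening: 0.0499
finger_force: 2.7
```

```bash
python3 m.py
```

```text
6.6 [[65.44706877 14.4913421 ]] 0.0343479373436258 F [[-4.7  -0.66]] 2.9792742983013825 0.049898360541675624 2.7253048145212233
top {'pin': (np.float64(-123.25), np.float64(-123.59), 97), 'rib': (np.float64(-122.75), np.float64(-122.94), 65)}
side {'pin': (np.float64(-124.5), np.float64(-124.39), 44), 'rib': (np.float64(-124.0), np.float64(-123.88), 58)}
```

move_arm([
  [46, 0.4, 2.2, 0, 0],
  [42, 0.9, 4, 0, 0],
  [38, 1.4, 5.6, 0, 0],
  [34, 1.9, 7.2, 0, 0],
  [30, 2.3, 8.7, 0, 0],
  [27, 2.6, 9.7, 0, 0],
  [27, 2.6, 9.7, 0, 0],
  [27, 2.6, 9.7, 0, 0],
])

```text
t: 7.6
ee_pos: [0.4863, -0.1012, 0.0342]
orientation: [-3.141, -0.0, 2.844]
contact_force: [4.0, -3.4, 2.0]
opening: 0.027
finger_force: 2.4
```

```bash
python3 m.py
```

```text
7.6 [[65.96219199  4.73312927]] 0.034153716411714136 F [[-4.78  2.14]] 2.0275664572429863 0.02697975493187437 2.412499263882637
top {'pin': (np.float64(-122.5), np.float64(-122.68), 95), 'rib': (np.float64(-122.5), np.float64(-122.94), 64)}
side {'pin': (np.float64(-123.0), np.float64(-123.12), 49), 'rib': (np.float64(-122.75), np.float64(-122.91), 57)}
```

move_arm([
  [25, 0, 0, 0, 0],
  [22, 0, 0, 0, 0],
  [15, 0, 0, 0, 0],
  [15, 0, 0, 0, 0],
  [15, 0, 0, 0, 0],
  [15, 0, 0, 0, 0],
])

```text
t: 8.4
ee_pos: [0.4862, -0.1014, 0.0344]
orientation: [-3.141, -0.001, 2.843]
contact_force: [0.8, -5.7, 4.6]
opening: 0.0229
finger_force: 60.2
```

```bash
python3 m.py p3
```

```text
8.4 [[66.01533977  4.88853146]] 0.03438968618234947 F [[-2.46  5.2 ]] 4.595198325737955 0.02287847290287759 60.23008391261101
top {'pin': (np.float64(-122.5), np.float64(-122.56), 95), 'rib': (np.float64(-122.75), np.float64(-122.97), 63)}
side {'pin': (np.float64(-123.25), np.float64(-123.3), 48), 'rib': (np.float64(-123.0), np.float64(-123.05), 55)}
```

View pics/p3.png

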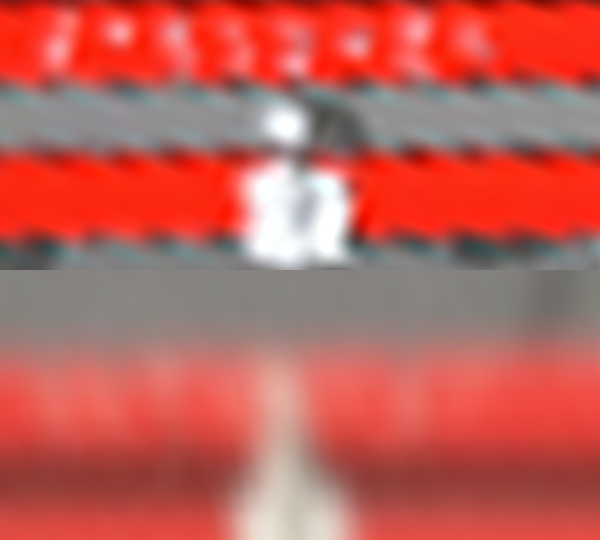

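```bash
python3 - <<'E'
from h import *
a=cam("side"); b=cam("top")
crop=lambda f,x0,y0,x1,y1:cv2.resize(f["frame"][y0:y1,x0:x1,::-1],(390,390),interpolation=cv2.INTER_CUBIC)
cv2.imwrite("pics/fin.png",np.hstack([crop(a,300,195,390,285),crop(b,330,150,420,240)]))
print(proj(a,[W(86,13.5,60),W(4,13.5,69)]),proj(b,[W(86,13.5,69)]))
E
```

```text
[[324.12179454 243.12366656]
 [354.42950322 240.44572388]] [[368.81614063 211.1788566 ]]
```

View pics/fin.png

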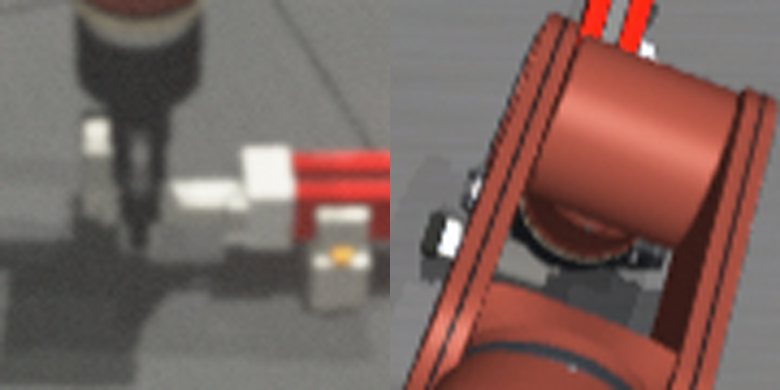

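The side crop shows the lever lying flat along the leg, from its ears at (235,200) to the fingers at (140,200). No tip stands out, and the foot is hooked at (97,170). In the top crop the arm hides the lever.

```bash
python3 -c "
from bench import env
print(env.sign_off())"
```

```text
the job is handed in; nothing more can be done
None
```

I handed the job in with the leg pulled out about 27 mm, the pin within about 0.5 mm of the clip's rib, and the lever pinched shut against the leg at 60 N. The setting clip, battery, tin and spanner were left alone.

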